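# Set the bush-sorting dial to the flanged bush and lock it

## Robot

A 6-joint arm with a two-finger parallel gripper is mounted at the origin on the work surface. World frame = base frame: x ahead of the robot, y to its left, z up, the work surface at z = 0. Lengths are in m, angles in rad, forces in N, time in s.
With the tool pointing down it reaches from about 0.35 to 0.975 m from the base axis. Payload 17.4 kg.
Tool frame: the origin (TCP) lies midway between the tips of the shut fingers; the grasp point (between the pads) lies 19 mm behind it; z points along the fingers, y is the direction in which the jaws open and shut (so a half turn about z gives the same grasp; the last joint's range is limited). The gripper opens to 85 mm and grips with 20 to 120 N. Pads are 22 mm wide; open, the fingers measure 114 mm over their backs; the gripper's body (76 mm by 85 mm) begins 54 mm behind the grasp point. The pads swing forward as they close: fully open they stand 13 mm farther back than shut.
Start: joints at [-0.038, 0.116, 1.442, -0, 1.584, -0.038], TCP at [0.675, -0, 0.231] pointing down, gripper open.
Joint ranges: [-2.83, 2.83], [-0.83, 2.19], [0.07, 2.5], [-1.14, 4.28], [0.01, 3], [-2.97, 2.97]. Speed limits (rad/s): [1.89, 1.89, 2.22, 3.14, 3.14, 3.14].

## Interface

Orientations are given as a rotation vector (axis times angle).
In Python, from cell import manip, optics gives the robot as it stands.
- The arm moves only by the shell command python3 -m crank 'ROWS' [FORCE]. ROWS is JSON, a list of rows, each a list of 7 numbers: the turn, a rotation vector about the tool's x, y, z in degrees, then the shift along the tool's x, y, z in m, then the finger opening in m, from 0 to 0.0854. In form: [[rx, ry, rz, dx, dy, dz, jaw], ...]. A call has exactly 10 rows; each row shifts and turns the commanded pose from where the row before left it, along the tool's axes as they then stand; what a row does not reach is not made up. A row lasts 1/8 s, in which the tool goes at most 62.5 mm and 10.7 degrees, less where a joint would pass 70% of its speed; a pose out of reach is approached as far as the arm can. A call with a gripper value outside its range is refused whole. The fingers move at their own pace and stop on an object; FORCE is the grip in N (left out, the last holds). Time passes only in rows, so rows that do not move let the fingers close, or fill a call up. It gives the time, the measured TCP pose, the force and the opening at its end, in the units of the state.
- manip.read_state(): the state, without advancing time (a new reading comes with each control period).
- optics.read_camera(name): name is "scene" or "side" or "wrist"; returns a dict with "color" (420x560x3 uint8, red, green, blue), "range_z" (420x560 float32, m along the optical axis (not along the pixel's ray), 0 where there is no reading), "fx", "fy", "cx", "cy" (pixels), "k1" (the pictures are not rectified: a ray, as slopes to the right and down, at radius r is drawn at 1 + k1 r^2 times it, then the intrinsics apply), "R" (3x3) and "t" (3): a world point X has camera coordinates R X + t. Camera axes: x right, y down, z forward; pixel columns grow to the right and rows downward; lengths in m; the calibration is good to about 2 mm. A picture is of the moment at which its call begins.
- manip.job_done(): hands the job in, once; it reports no verdict.
The state is a dict: "t": time; "joint_pos": joint angles; "qvel": joint speeds; "joint_efforts": joint torques, N m; "eef_pos": TCP position; "tcp_rot": TCP orientation; "ft_force": force on the tool from outside, world axes, zero at the start; "wrist_torque": the same for the moment, N m; "width": opening from 0.0 (shut) to 1.0 (fully open).
Only numpy, scipy, OpenCV 4.12 (cv2) and the standard library are available. Lean on these libraries where they do the work, as an engineer would, in place of code of your own. Each camera call takes 0.05 s, during which the arm holds its last target. There are 200 camera calls.

## Task

Push the tab of the sorting dial around until it points straight at the flanged bush, then press the lock pin in the middle of the dial fully down and leave it there. Only push with the fingertips: do not lift the turret out of its seat, and leave the loose bushes and the spanner on the bench alone.

Things in the scene. Friction and masses are not known exactly. Their poses are not given: they have to be found in the camera images.
- dial: the dial's round dark-grey base plate, fixed on the bench, 300 mm across and 12 mm thick; origin at the centre of its underside, on the bench, on the turret's vertical axis. Its x axis points away from the tab's zero direction. Four different bright steel sample parts stand on it, fixed, 125 mm from the axis, at turret angles -1.5, -0.75, 0.75 and 1.5 rad; which sample stands where differs from start to start
- turret (a joint): angle (rad) of the steel turret about the dial's vertical axis, positive anticlockwise from above; at 0 its tab points along the dial's -x. Stops at -2.3 and 2.3. The turret is a disc 100 mm across with its top 40 mm above the bench; it stays where it is left (friction about 0.15 N m, a push of about 2 N on the tab)
- tab (a point): point in the middle of the turret's tab, 75 mm from the axis, 41 mm above the bench. The tab is an upright steel block 12 mm wide that sticks out radially from the turret's rim (50 mm from the axis) to 90 mm from the axis, and reaches from 22 to 60 mm above the bench; there is free space on both sides of it above the 12 mm base plate. Site x axis points from the tab to the turret's axis
- pointer (a point): imaginary point straight out along the tab, 125 mm from the axis (35 mm beyond the tab's outer end) and 18 mm above the bench: it lies over the middle of a sample's foot when the tab points straight at that sample
- turret_lift (a joint): how far the turret has been lifted out of its seat (m); 0 seated, it is only held down by its weight (0.55 to 0.8 kg)
- lock_pin (a joint): how far the lock pin has been pressed (m): 0 up, 0.010 fully down. It has no spring: it moves against about 4 N of friction and stays where it is left. It does not block the turret in this set-up
- pin_top (a point): centre of the flat top of the lock pin, a dark steel round pin 26 mm across on the dial's axis; its top is 56 mm above the bench when up (16 mm over the turret's top), 46 mm when fully down
- sample_flanged: the flanged bush, the target sample: a hat-shaped bush with a round foot flange 44 mm across and 6 mm thick and a neck 20 mm across, 32 mm tall in all; fixed on the dial; origin at the centre of its underside, 12 mm above the bench
- sample_ring: another fixed sample: a flat ring 44 mm across, 9 mm tall; origin at the centre of its underside
- sample_slim: another fixed sample: a slim bush 16 mm across, 36 mm tall; origin at the centre of its underside
- sample_cap: another fixed sample: a plain cap without flange, 28 mm across, 20 mm tall; origin at the centre of its underside
- bush_a: loose steel bush, 32 mm across, 30 mm tall, standing on the bench beside the dial; to be left alone; origin at the centre of its underside
- bush_b: loose steel bush, 28 mm across, 26 mm tall, standing on the bench beside the dial; to be left alone; origin at the centre of its underside
- spanner: loose spanner about 160 mm long lying flat on the bench near the dial; to be left alone; origin about at its middle, on the bench

How it is judged:
By the outcome, as a careful person would: the job done as asked, in the order asked, and still so for the second after the job is handed in, with the robot touching nothing.
It also fails if it takes over 45 s, if anything falls off the work surface, if the arm or the gripper's body presses on something with over 40 N, if the wrist force passes 120 N, or if a joint passes its speed limit or range.

## Working session

There is one attempt and no reset: what is moved stays moved. The work goes in short steps, Python scripts to look and compute and a shell command to move; the robot and the scene stay as the last step left them, time stands still between calls to the robot, and variables do not carry over. Pictures are saved under pics/ and viewed, about 8 in all and at most 12, crops included, and the job is handed in when it is done.

```bash
mkdir -p pics
cat > h.py <<'E'
import numpy as np, cv2
from cell import manip, optics
def save(c,name,crop=None,s=1):
    im=c["color"][:,:,::-1]
    if crop: x0,y0,x1,y1=crop; im=im[y0:y1,x0:x1]
    cv2.imwrite("pics/"+name,cv2.resize(im,None,fx=s,fy=s,interpolation=cv2.INTER_CUBIC))
def ray(c,u,v):
    d=np.array([(u-c["cx"])/c["fx"],(v-c["cy"])/c["fy"]]);p=d.copy()
    for _ in range(20): p=d/(1+c["k1"]*(p@p))
    return np.array([p[0],p[1],1])
def atz(c,u,v,z):
    R=np.array(c["R"]);o=-R.T@np.array(c["t"]);w=R.T@ray(c,u,v)
    return o+w*(z-o[2])/w[2]
def depth(c,u,v):
    R=np.array(c["R"]);z=c["range_z"][int(round(v)),int(round(u))]
    return R.T@(ray(c,u,v)*z-np.array(c["t"]))
def proj(c,X):
    p=np.array(c["R"])@np.array(X)+np.array(c["t"]);x,y=p[:2]/p[2];k=1+c["k1"]*(x*x+y*y)
    return c["cx"]+c["fx"]*x*k,c["cy"]+c["fy"]*y*k
E
python3 - <<'E'
from h import *
import pickle
C={n:optics.read_camera(n) for n in("scene","side","wrist")}
pickle.dump(C,open("c0.pkl","wb"))
for n in C: save(C[n],n+"0.png",s=1.4); R=np.array(C[n]["R"]);print(n,-R.T@np.array(C[n]["t"]),R[2])
print(manip.read_state())
E
```

```text
scene [ 1.16061354 -0.11070898  0.65057781] [-0.6938796   0.17296056 -0.69901055]
side [0.47818935 0.6964907  0.60778831] [ 0.13457793 -0.76792898 -0.62623786]
wrist [0.67455781 0.0737464  0.37320437] [-1.71888535e-04 -2.91333827e-01 -9.56621436e-01]
{'t': 0.15, 'joint_pos': array([-3.78106257e-02,  1.16357422e-01,  1.44209164e+00,  2.55323405e-05,
        1.58401020e+00, -3.77781631e-02]), 'qvel': array([-2.42351375e-03,  5.39395156e-04, -1.27670318e-03,  1.06099212e-03,
        3.22972672e-05,  8.99653505e-04]), 'joint_efforts': array([ 7.81324125e-04, -7.32512355e+01, -6.32847619e+01, -3.31336332e-05,
        5.00968890e-03,  2.64853352e-04]), 'eef_pos': array([ 6.74857810e-01, -3.32278496e-06,  2.30756684e-01]), 'tcp_rot': array([-2.22101542e+00, -2.22094405e+00,  8.95911133e-04]), 'ft_force': array([-0.11370516, -0.02470953, -0.40308591]), 'wrist_torque': array([-0.05501706, -0.03229235, -0.01615795]), 'width': 1.0018188253032063}
```

View pics/scene0.png

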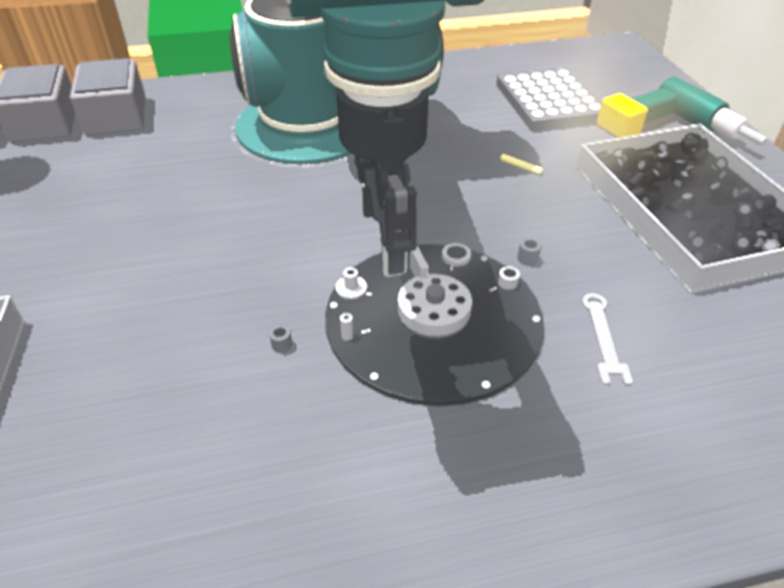

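View pics/wrist0.png

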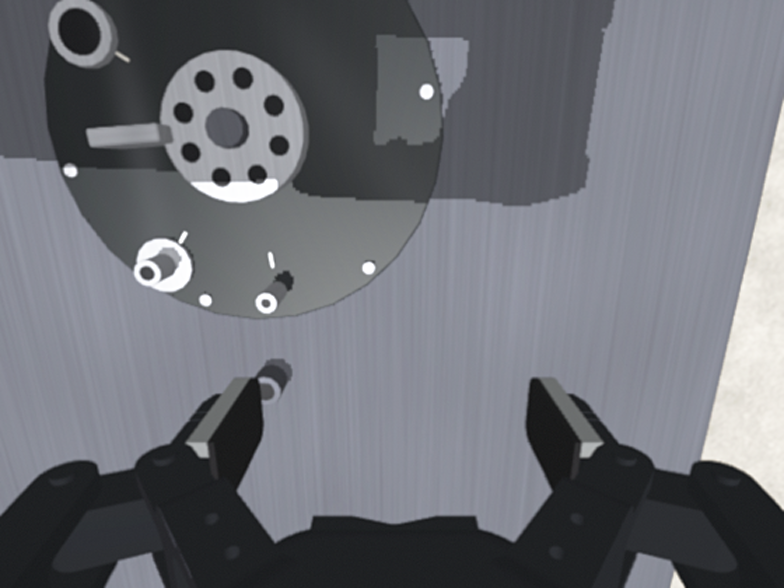

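Run:
```python
from h import *
import pickle
C=pickle.load(open("c0.pkl","rb"))
S,W=C["scene"],C["wrist"]
print(W["R"])
def P(c,n,u,v,z): print(n,atz(c,u/1.4,v/1.4,z).round(4),depth(c,u/1.4,v/1.4).round(4))
for n,u,v,z in[("pin",436,290,.056),("flfoot",350,287,.018),("slimtop",347,317,.048),("ring",456,252,.021),("cap",509,272,.032),("tabout",415,254,.06),("tabin",425,268,.06),("bushS",281,332,.026),("bushR",530,243,.03),("sp1",595,300,.005),("sp2",615,372,.005)]: P(S,n,u,v,z)
print('wrist')
for n,u,v,z in[("pin",226,127,.056),("flfoot",165,265,.018),("fltop",148,272,.044),("slimtop",266,302,.048),("ring",81,32,.021),("tabout",88,135,.06),("tabin",160,130,.06)]: P(W,n,u,v,z)
save(W,"w1.png",(20,0,250,260),2.3)
save(S,"s1.png",(220,160,400,290),4.2)
```

```text
[[ 9.99999755e-01 -6.99496140e-04  3.33448457e-05]
 [-6.78867483e-04 -9.56621196e-01  2.91333876e-01]
 [-1.71888535e-04 -2.91333827e-01 -9.56621436e-01]]
pin [0.5628 0.0954 0.056 ] [0.5631 0.0953 0.0563]
flfoot [ 0.4909 -0.0086  0.018 ] [ 0.4974 -0.0096  0.0242]
slimtop [ 0.5774 -0.0278  0.048 ] [ 0.5783 -0.0279  0.0489]
ring [0.4548 0.1598 0.021 ] [0.4566 0.1591 0.0226]
cap [0.5264 0.2153 0.032 ] [0.5276 0.2147 0.0332]
tabout [0.4896 0.0858 0.06  ] [0.4888 0.0861 0.0593]
tabin [0.5213 0.0916 0.06  ] [0.5191 0.0923 0.058 ]
bushS [ 0.5633 -0.1134  0.026 ] [ 0.5653 -0.1134  0.0281]
bushR [0.4701 0.2703 0.03  ] [0.4755 0.2673 0.0349]
sp1 [0.5827 0.3271 0.005 ] [5.785e-01 3.302e-01 4.000e-04]
sp2 [0.7097 0.2926 0.005 ] [0.7104 0.292  0.006 ]
wrist
pin [0.5639 0.0959 0.056 ] [0.5635 0.096  0.0548]
flfoot [ 0.4902 -0.0055  0.018 ] [ 0.4968 -0.0026  0.0308]
fltop [ 0.4901 -0.005   0.044 ] [ 0.4906 -0.0048  0.0449]
slimtop [ 0.578  -0.0274  0.048 ] [ 0.5779 -0.0275  0.0475]
ring [0.4569 0.161  0.021 ] [0.4572 0.1609 0.0215]
tabout [0.4739 0.0912 0.06  ] [0.4731 0.0912 0.0588]
tabin [0.5219 0.094  0.06  ] [0.5208 0.0941 0.0578]
```

View pics/s1.png

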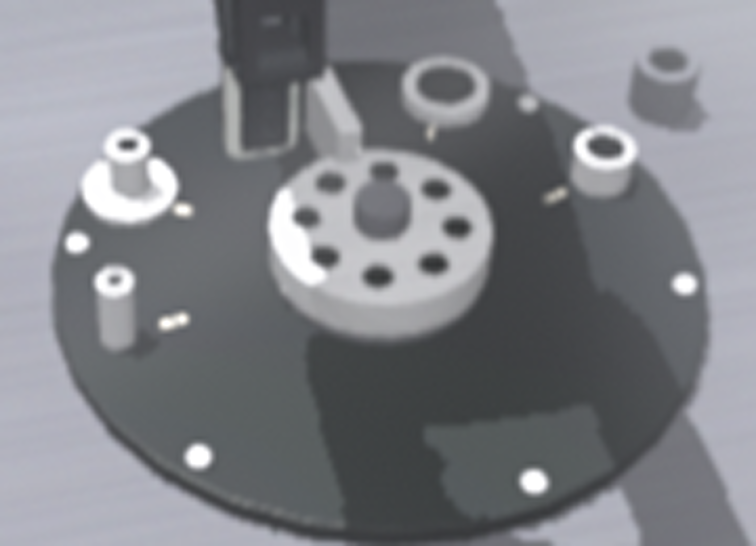

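View pics/w1.png

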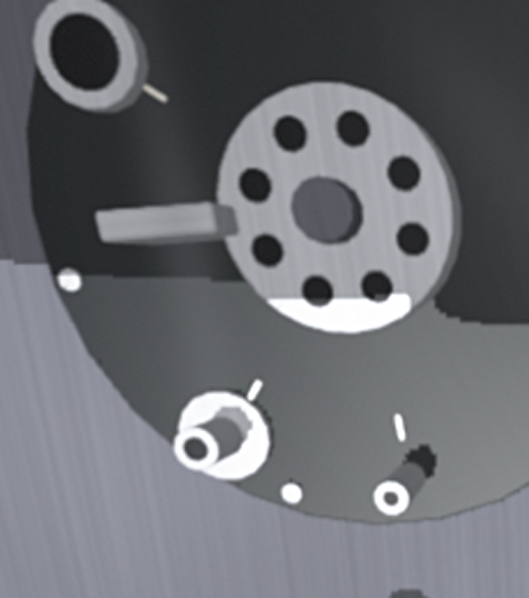

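The scene and wrist views agree. The axis is at about (0.564, 0.096), the flanged bush at 234° seen from it, and the tab at 183°. The tab has to turn +51°, pushed from the ring side. I'm moving to hover behind the tab with the fingers shut.

```bash
python3 -m crank '[[0,0,0,0.03,-0.046,0,0],[0,0,0,0.03,-0.046,0,0],[0,0,0,0.03,-0.046,0,0],[0,0,0,0.029,-0.0466,0,0],[0,0,0,0,0,0.04,0],[0,0,0,0,0,0.04,0],[0,0,0,0,0,0.04,0],[0,0,-3,0,0,0,0],[0,0,0,0,0,0,0],[0,0,0,0,0,0,0]]' 20
python3 - <<'E'
from h import *
c=optics.read_camera("wrist"); save(c,"w2.png",None,1.4)
print(manip.read_state()["width"])
E
```

```text
t: 1.4
eef_pos: [0.4906, 0.119, 0.1118]
tcp_rot: [2.164, 2.277, 0.001]
ft_force: [0.7, 0.3, 0.5]
width: 0.001
0.001463388501551767
```

View pics/w2.png

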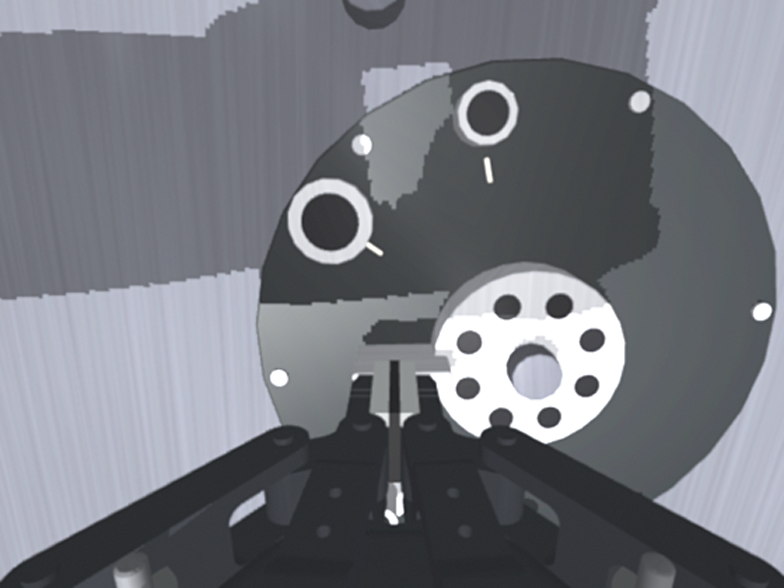

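Hovering as planned; the wrist view shows the tab (about 405,355) ahead of the fingertips (395,380). Next I lower beside it.

```bash
python3 -m crank '[[0,0,0,0,0,0.02,0],[0,0,0,0,0,0.02,0],[0,0,0,0,0,0.02,0],[0,0,0,0,0,0.02,0],[0,0,0,0,0,0,0],[0,0,0,-0.003,0,0,0],[0,0,0,-0.003,0,0,0],[0,0,0,-0.003,0,0,0],[0,0,0,-0.003,0,0,0],[0,0,0,0,0,0,0]]'
python3 - <<'E'
from h import *
c=optics.read_camera("side"); save(c,"d2.png",None,1.4)
E
```

```text
t: 2.7
eef_pos: [0.4912, 0.1068, 0.0315]
tcp_rot: [2.163, 2.278, 0.001]
ft_force: [0.2, 0.2, -1.6]
width: 0.001
```

View pics/d2.png

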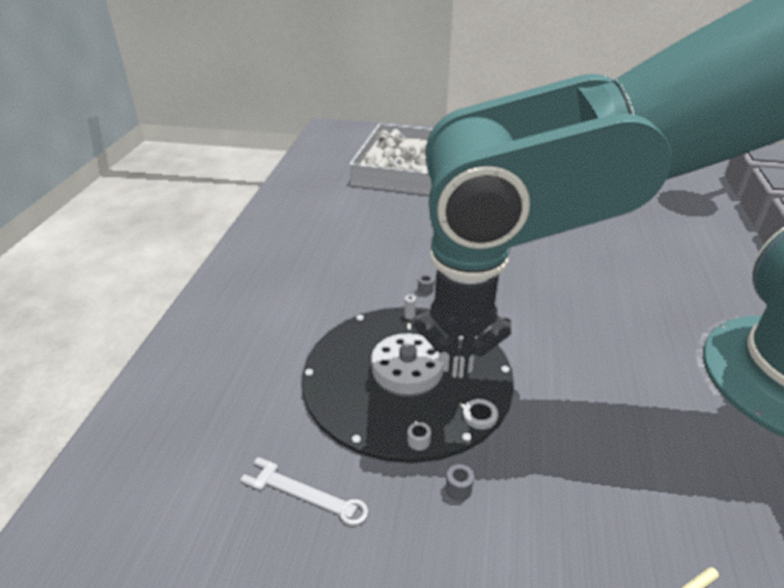

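```bash
python3 -m crank '[[0,0,-6.2,-0.0079,-0.0012,0,0],[0,0,-6.2,-0.0079,-0.0012,0,0],[0,0,-6.2,-0.0079,-0.0012,0,0],[0,0,-6.2,-0.0079,-0.0012,0,0],[0,0,-6.2,-0.0079,-0.0012,0,0],[0,0,-6.2,-0.0079,-0.0012,0,0],[0,0,-6.2,-0.0079,-0.0012,0,0],[0,0,0,0,0,0,0],[0,0,0,0,0,0,0],[0,0,0,0,0,0,0]]'
python3 - <<'E'
from h import *
s=manip.read_state();r=s["tcp_rot"];th=2*np.arctan2(r[1],r[0])+np.pi/2
p=s["eef_pos"][:2]-[.5637,.0958];u=np.array([np.cos(th),np.sin(th)]);t=np.array([u[1],-u[0]])
print(np.degrees(th)%360,p@u,p@t)
c=optics.read_camera("scene"); save(c,"s3.png",(220,150,400,290),4.2)
E
```

```text
t: 4.0
eef_pos: [0.5032, 0.0539, 0.0313]
tcp_rot: [1.168, 2.916, -0.0]
ft_force: [-0.1, -0.5, -1.3]
width: -0.003
226.32929457624502 0.07208581097078152 0.01484247124079996
```

View pics/s3.png

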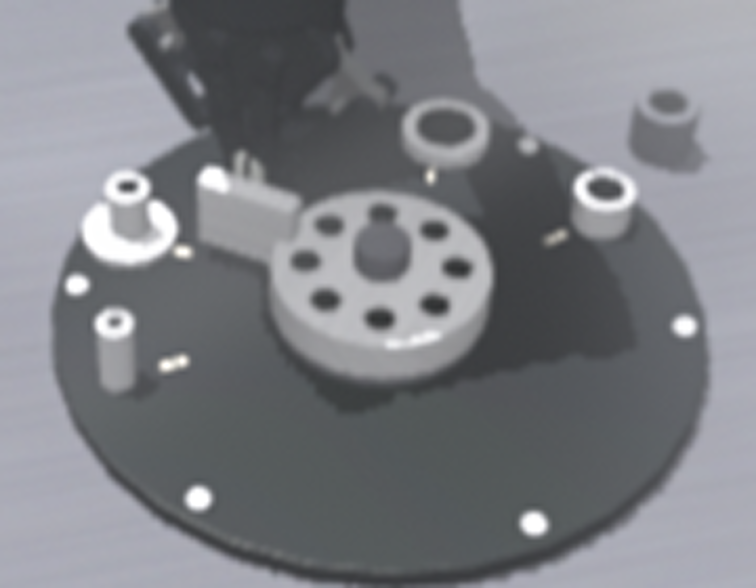

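Run:
```python
from h import *
c=optics.read_camera("scene")
f=lambda u,v,z:atz(c,220+u/4.2,150+v/4.2,z)[:2]
a=f(382,233,.056);print("axis",a)
for n,u,v,z in[("outL",199,183,.06),("outR",228,170,.06),("inL",275,209,.06),("inR",300,193,.06),("foot",131,229,.018),("fltop",127,186,.044),("ringc",445,127,.021),("slim",114,322,.048),("capc",605,188,.032)]:
    p=f(u,v,z)-a;print(n,f(u,v,z).round(4),np.hypot(*p).round(4),np.degrees(np.arctan2(p[1],p[0]))%360)
```

```text
axis [0.55823666 0.09577866]
outL [0.5116 0.0228] 0.0866 237.42202821496937
outR [0.5059 0.0376] 0.0783 228.0303639564897
inL [0.5363 0.0522] 0.0488 243.35166811436994
inR [0.5285 0.0657] 0.0423 225.36224913484043
foot [ 0.4901 -0.006 ] 0.1225 236.19671216763476
fltop [ 0.4885 -0.0066] 0.1239 235.73265207610257
ringc [0.4556 0.1601] 0.1211 147.9280570359179
slim [ 0.5777 -0.0292] 0.1264 278.84490456083654
capc [0.528  0.2157] 0.1237 104.1531700582224
```

```bash
python3 -m crank '[[0,0,-1.5,-0.0019,-0.0003,0,0],[0,0,-1.5,-0.0019,-0.0003,0,0],[0,0,0,0,0,0,0],[0,0,0,0.01,0,0,0],[0,0,0,0,0,-0.04,0],[0,0,0,0,0,-0.05,0],[0,0,0,0.04,0,-0.04,0],[0,0,0,0.04,0,-0.03,0],[0,0,0,0,0,0,0],[0,0,0,0,0,0,0]]'
python3 - <<'E'
from h import *
s=manip.read_state()
c=optics.read_camera("wrist"); save(c,"w4.png",None,1.4)
import pickle;pickle.dump(c,open("c4.pkl","wb"))
E
```

```text
t: 5.35
eef_pos: [0.4371, 0.1093, 0.1908]
tcp_rot: [1.089, 2.947, -0.0]
ft_force: [0.1, -1.0, -1.1]
width: 0.002
```

View pics/w4.png

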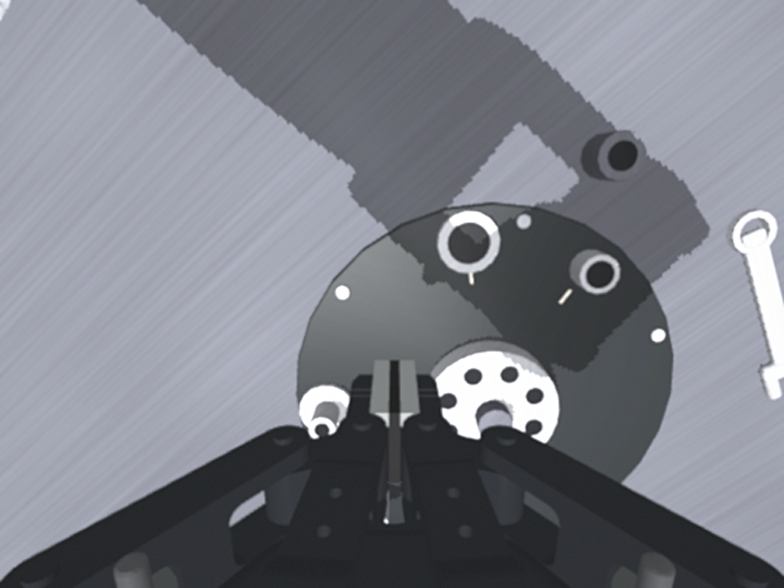

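The gripper hides the tab in this view. I'm moving across to the other side of it at the same height.

```bash
python3 -m crank '[[0,0,0,-0.05,0,0,0],[0,0,0,-0.05,0.005,0,0],[0,0,0,-0.05,0.005,0,0],[0,0,0,-0.03,0.01,-0.01,0],[0,0,0,0,0,0,0],[0,0,0,0,0,0,0],[0,0,0,0,0,0,0],[0,0,0,0,0,0,0],[0,0,0,0,0,0,0],[0,0,0,0,0,0,0]]'
python3 - <<'E'
from h import *
c=optics.read_camera("wrist"); save(c,"w5.png",(120,20,480,290),2.2)
import pickle;pickle.dump(c,open("c5.pkl","wb"))
E
```

```text
t: 6.65
eef_pos: [0.5869, 0.0075, 0.2014]
tcp_rot: [1.09, 2.946, 0.0]
ft_force: [-0.5, -0.0, 0.3]
width: 0.003
```

View pics/w5.png

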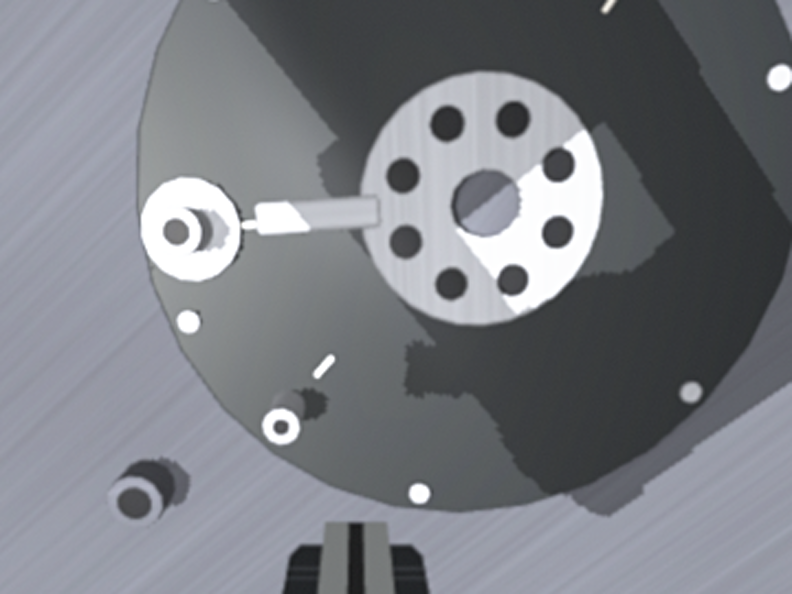

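Clear view now. In the crop, the pin is at (487,203), the tab runs from (257,219) to (378,211), and the flange foot is at (190,229).

Run:
```python
from h import *
import pickle
c=pickle.load(open("c5.pkl","rb"))
f=lambda u,v,z:atz(c,120+u/2.2,20+v/2.2,z)[:2]
d=lambda p:(np.hypot(*p).round(4),(np.degrees(np.arctan2(p[1],p[0]))%360).round(2))
a1=f(487,203,.056);a2=f(481.5,198,.04);print(a1,a2)
# inner holes circle of the turret (top z .04)
H=[(403,175),(447,123),(513,119),(558,165),(557,232),(512,280),(452,283),(406,241)]
a3=np.mean([f(*h,.04) for h in H],0);print(a3);a=(a1+a3)/2
for n,u,v,z in[("foot",190,229,.018),("fltop",177,231,.044),("slim",281,427,.048),("out",257.5,219,.06),("in",378,211,.06)]: print(n,f(u,v,z).round(4),d(f(u,v,z)-a))
print("tab line",d(f(257.5,219,.06)-f(378,211,.06)))
```

```text
[0.56168988 0.09586564] [0.56043242 0.09760263]
[0.56204529 0.09608493]
foot [ 0.4889 -0.0054] (np.float64(0.1249), np.float64(234.24))
fltop [ 0.4893 -0.0051] (np.float64(0.1244), np.float64(234.32))
slim [ 0.5781 -0.0281] (np.float64(0.1252), np.float64(277.46))
out [0.5085 0.0248] (np.float64(0.089), np.float64(233.15))
in [0.5364 0.0618] (np.float64(0.0426), np.float64(233.31))
tab line (np.float64(0.0464), np.float64(233.0))
```

Tab at 233.1°, target 234.3°. I'm going back for a 1.1° correction push.

```bash
python3 -m crank '[[0,0,0,0.05,-0.01,0,0],[0,0,0,0.05,-0.01,0,0],[0,0,0,0,0,0,0],[0,0,0,0,0,0.04,0],[0,0,0,0,0,0.05,0],[0,0,0,0,0,0.05,0],[0,0,0,0,0,0.03,0],[0,0,0,0,0,0,0],[0,0,0,0,0,0,0],[0,0,0,0,0,0,0]]'
python3 - <<'E'
from h import *
s=manip.read_state();r=s["tcp_rot"];th=2*np.arctan2(r[1],r[0])+np.pi/2
p=s["eef_pos"][:2]-[.5637,.0958];u=np.array([np.cos(th),np.sin(th)]);t=np.array([u[1],-u[0]])
print(np.degrees(th)%360,p@u,p@t)
E
```

```text
t: 7.95
eef_pos: [0.4991, 0.0572, 0.033]
tcp_rot: [1.089, 2.944, 0.001]
ft_force: [0.2, 0.2, 0.1]
width: -0.0
229.3950275693022 0.07135687596703413 0.02397371936875934
```

```bash
python3 -m crank '[[0,0,0,-0.004,0,0,0],[0,0,0,-0.004,0,0,0],[0,0,0,-0.0015,0,0,0],[0,0,0,-0.0012,0,0,0],[0,0,0,0,0,0,0],[0,0,0,0,0,0,0],[0,0,0,0.01,0,0,0],[0,0,0,0,0,-0.06,0],[0,0,0,0,0,-0.06,0],[0,0,0,0,0,-0.05,0]]'
python3 -m crank '[[0,0,0,-0.05,0,0,0],[0,0,0,-0.05,0.02,0,0],[0,0,0,0,0,0,0],[0,0,0,0,0,0,0],[0,0,0,0,0,0,0],[0,0,0,0,0,0,0],[0,0,0,0,0,0,0],[0,0,0,0,0,0,0],[0,0,0,0,0,0,0],[0,0,0,0,0,0,0]]'
python3 - <<'E'
from h import *
c=optics.read_camera("wrist"); save(c,"w6.png",(120,20,480,290),2.2)
import pickle;pickle.dump(c,open("c6.pkl","wb"))
E
```

```text
t: 9.2
eef_pos: [0.4981, 0.0572, 0.2037]
tcp_rot: [1.089, 2.945, 0.001]
ft_force: [0.3, -0.4, -1.4]
width: 0.003
t: 10.45
eef_pos: [0.5875, 0.0069, 0.2013]
tcp_rot: [-1.09, -2.946, 0.0]
ft_force: [0.1, 0.2, -0.7]
width: 0.0
```

View pics/w6.png

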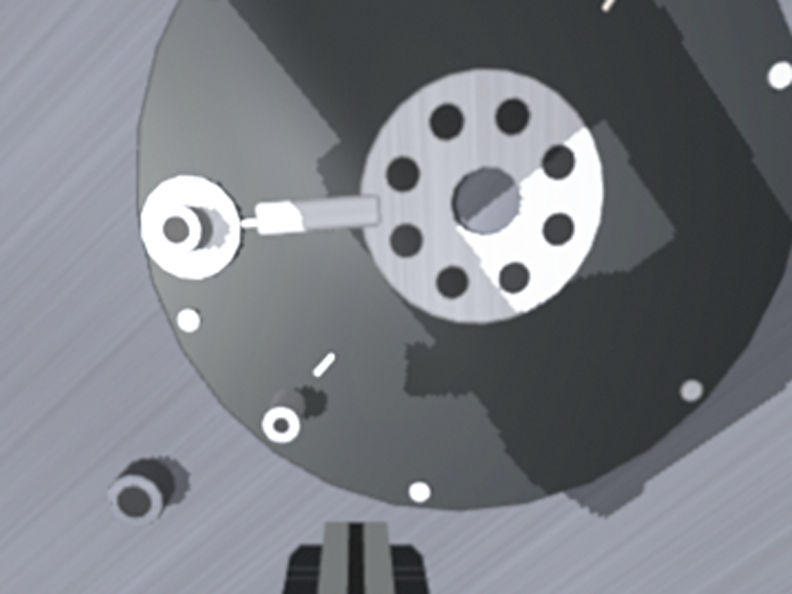

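```bash
cat > m.py <<'E'
from h import *
import pickle,sys
for fn in sys.argv[1:]:
    c=pickle.load(open(fn,"rb"))
    v,u=np.mgrid[20:220,160:400];P=np.array([depth(c,a,b) for a,b in zip(u.ravel(),v.ravel())])
    g=c["range_z"][v.ravel(),u.ravel()]>0
    a=np.array([.562,.096]);
    top=P[g&(abs(P[:,2]-.04)<.006)&(np.hypot(*(P[:,:2]-a).T)<.06)][:,:2]
    ell,_=cv2.minEnclosingCircle((top*1000).astype(np.float32));a=np.array(ell)/1000
    r=np.hypot(*(P[:,:2]-a).T);t=P[g&(abs(P[:,2]-.06)<.007)&(r>.045)&(r<.1)][:,:2]
    l=cv2.fitLine((t*1000).astype(np.float32),cv2.DIST_HUBER,0,.01,.01).ravel()
    f=P[g&(abs(P[:,2]-.018)<.004)&(np.hypot(*(P[:,:2]-[.4892,-.0053]).T)<.024)][:,:2]
    fc=np.array(cv2.minEnclosingCircle((f*1000).astype(np.float32))[0])/1000
    n=P[g&(abs(P[:,2]-.044)<.005)&(np.hypot(*(P[:,:2]-[.4892,-.0053]).T)<.016)][:,:2].mean(0)
    A=lambda p:(np.degrees(np.arctan2(p[1],p[0]))%360).round(2)
    print(fn,"axis",a.round(4),len(t),"tab mean",A(t.mean(0)-a),"line",A(l[:2])%180+180,"foot",fc.round(4),A(fc-a),"neck",n.round(4),A(n-a),np.hypot(*(fc-a)).round(4))
E
python3 m.py c5.pkl c6.pkl
```

```text
c5.pkl axis [0.5616 0.096 ] 772 tab mean 232.83 line 232.23 foot [ 0.488  -0.0057] 234.1 neck [ 0.4888 -0.0048] 234.17 0.1255
c6.pkl axis [0.5618 0.0961] 785 tab mean 233.34 line 233.8 foot [ 0.4881 -0.0052] 233.99 neck [ 0.4888 -0.0048] 234.12 0.1252
```

Tab at about 233.5°, target 234.1°, an offset of 0.01 rad, which is good. Now I go above the pin and down to just over it.

```bash
python3 -m crank '[[0,0,0,0.0385,0.0257,0,0],[0,0,0,0.0385,0.0256,0,0],[0,0,0,0,0,0,0],[0,0,0,0,0,0.04,0],[0,0,0,0,0,0.04,0],[0,0,0,0,0,0.04,0],[0,0,0,0,0,0.018,0],[0,0,0,0,0,0,0],[0,0,0,0,0,0,0],[0,0,0,0,0,0,0]]'
python3 - <<'E'
from h import *
for _ in range(3): print(manip.read_state()["eef_pos"])
E
```

```text
t: 11.75
eef_pos: [0.5632, 0.096, 0.0648]
tcp_rot: [1.089, 2.945, 0.001]
ft_force: [1.0, 0.2, 0.2]
width: -0.003
[0.56320354 0.09601428 0.06484737]
[0.56320354 0.09601428 0.06484737]
[0.56320354 0.09601428 0.06484737]
```

```bash
python3 -m crank '[[0,0,0,0,0,0.003,0],[0,0,0,0,0,0.003,0],[0,0,0,0,0,0.003,0],[0,0,0,0,0,0.003,0],[0,0,0,0,0,0.002,0],[0,0,0,0,0,0.001,0],[0,0,0,0,0,0.001,0],[0,0,0,0,0,0,0],[0,0,0,0,0,0,0],[0,0,0,0,0,0,0]]'
```

```text
t: 13.0
eef_pos: [0.5625, 0.0959, 0.0472]
tcp_rot: [-1.09, -2.946, 0.0]
ft_force: [1.8, 1.1, 0.2]
width: 0.003
```

```bash
python3 -m crank '[[0,0,0,0,0,0.0005,0],[0,0,0,0,0,0.0005,0],[0,0,0,0,0,0.0005,0],[0,0,0,0,0,0,0],[0,0,0,0,0,0,0],[0,0,0,0,0,0,0],[0,0,0,0,0,0,0],[0,0,0,0,0,0,0],[0,0,0,0,0,0,0],[0,0,0,0,0,0,0]]'
python3 -m crank '[[0,0,0,0,0,0.0005,0],[0,0,0,0,0,0.0005,0],[0,0,0,0,0,0,0],[0,0,0,0,0,0,0],[0,0,0,0,0,0,0],[0,0,0,0,0,0,0],[0,0,0,0,0,0,0],[0,0,0,0,0,0,0],[0,0,0,0,0,0,0],[0,0,0,0,0,0,0]]'
```

```text
t: 14.25
eef_pos: [0.5625, 0.096, 0.046]
tcp_rot: [1.09, 2.946, 0.0]
ft_force: [-2.1, 0.1, 5.1]
width: 0.001
t: 15.5
eef_pos: [0.5626, 0.096, 0.0459]
tcp_rot: [1.09, 2.946, 0.0]
ft_force: [-7.5, -0.2, 14.7]
width: 0.001
```

```bash
python3 -m crank '[[0,0,0,0,0,0.0005,0],[0,0,0,0,0,0,0],[0,0,0,0,0,0,0],[0,0,0,0,0,0,0],[0,0,0,0,0,0,0],[0,0,0,0,0,0,0],[0,0,0,0,0,0,0],[0,0,0,0,0,0,0],[0,0,0,0,0,0,0],[0,0,0,0,0,0,0]]'
python3 -m crank '[[0,0,0,0,0,-0.005,0],[0,0,0,0,0,-0.02,0],[0,0,0,0,0,-0.04,0],[0,0,0,0,0,-0.04,0],[0,0,0,0,0,-0.05,0],[0,0,0,-0.0385,-0.0257,0,0],[0,0,0,-0.0385,-0.0256,0,0],[0,0,0,0,0,0,0],[0,0,0,0,0,0,0],[0,0,0,0,0,0,0]]'
python3 - <<'E'
from h import *
c=optics.read_camera("wrist"); save(c,"w7.png",(120,20,480,290),2.2)
import pickle;pickle.dump(c,open("c7.pkl","wb"))
for f in("c6.pkl","c7.pkl"):
    c=pickle.load(open(f,"rb"));u,v=[int(round(k)) for k in proj(c,[.562,.096,.05])]
    print(f,np.median([depth(c,a,b)[2] for a in range(u-5,u+6) for b in range(v-5,v+6)]))
E
python3 m.py c7.pkl
```

```text
t: 16.75
eef_pos: [0.5626, 0.096, 0.0458]
tcp_rot: [1.09, 2.946, 0.0]
ft_force: [-10.6, -1.2, 20.2]
width: -0.002
t: 18.0
eef_pos: [0.5874, 0.0077, 0.1997]
tcp_rot: [1.089, 2.947, 0.0]
ft_force: [0.8, 0.6, -0.1]
width: 0.001
c6.pkl 0.0558062606955681
c7.pkl 0.04574163064623485
c7.pkl axis [0.5618 0.0959] 788 tab mean 233.28 line 233.5 foot [ 0.4891 -0.0055] 234.39 neck [ 0.4888 -0.0048] 234.09 0.1248
```

View pics/w7.png

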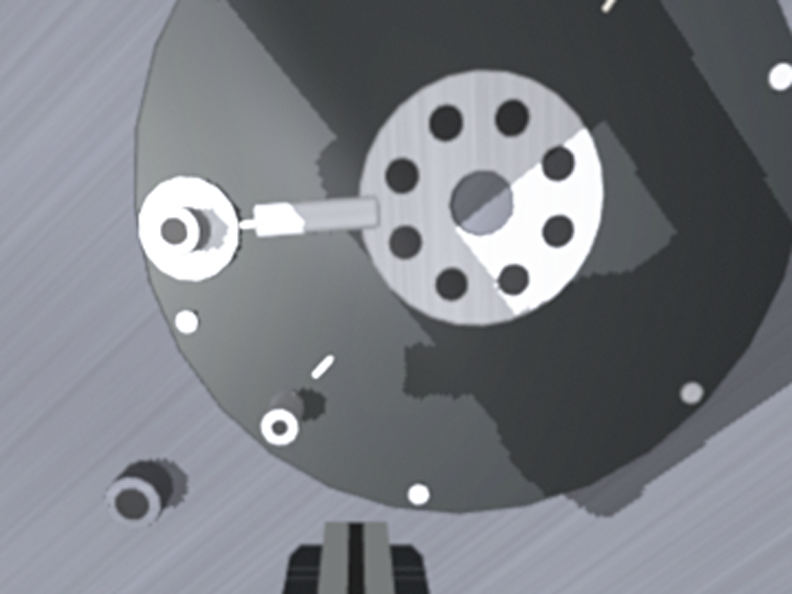

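The picture shows the pin down (483,203), the tab (255–378, 218–210) pointing at the flanged bush (188,228), and the bush in view undisturbed. I'm handing in.

```bash
python3 -c "
from cell import manip
print(manip.job_done())"
```

```text
the job is handed in; nothing more can be done
None
```

The dial's tab now points at the flanged bush and the lock pin is fully down. I handed the job in at about 18 s with the robot clear of everything.

- **Tab:** I pushed it about 51° anticlockwise with the shut fingertips, including one small correction push. The last check put it at 233.3–233.5°, with the flanged bush at 234.1–234.4°. That leaves about 0.6–1° (0.01–0.02 rad), close to the measuring noise. The correction push closed only about half of the error I was aiming to remove. I left the rest rather than move the tab after pressing the pin.
- **Pin:** the measured height of its top went from 55.8 to 45.7 mm, the full 10 mm. The fingertips stopped hard at about 46 mm with 20 N of downward force. There was also about 11 N sideways at the end of the press, and the tab did not measurably move.
- **Turret and loose parts:** the turret looked seated in the last picture. The fingers stayed clear of both loose bushes and the spanner. The last picture showed only one of the bushes, so the other bush and the spanner were not rechecked at the end.

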